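Brake lever check on a gas-cylinder trolley handle

TASK

Check the trolley brake on the bench: push the long brake lever in with the outside (backs) of the fingers until it is firmly against its stop, short of the bar, let it come all the way back out, then push it in to the stop again and finish while still holding it there with a steady push of about 15 newtons, so that the gap can be measured. Only push the lever's outer side: do not pinch the lever or squeeze it against the bar, do not touch the bar, and keep the push under 40 newtons. Leave the short lever on the other stand and everything else on the bench alone.

Things in the scene. Friction and masses are not known exactly. Their poses are not given: they have to be found in the camera images.
- brake_stand: Fixed stand of the brake handle: grey base plate 150 x 240 x 12 mm, two 20 mm posts under the bar. Origin on the bench; the plate spans x -50 to 100, y -120 to 120 mm. z up; x points from the lever to the bar (the way the lever is pushed in); y runs along the bar, from the lever's free end to its hinge.
- brake_bar: Round grip bar of the brake handle, steel with a rubber sleeve 32 mm in diameter, 240 mm long, level, fixed to the stand. Origin at its middle, 34 mm along the stand's x and 110 mm above the bench; y along the bar. Not to be touched by the fingers.
- brake_lever (a joint): Turn of the long brake lever about its upright hinge, rad. 0: fully out, at rest. Grows as the lever is pushed in; a hard stop at 0.35, where the lever's free end is still about 15 mm short of the bar. A spring returns it: at point brake_press it takes about 2 N to start and about 6 N to reach the stop; any more push bears on the stop.
- brake_blade: Outer side of the long lever: aluminium blade 26 mm high, 97 to 123 mm above the bench, 9 mm thick; 170 mm from hinge to the centre of its 26 mm round end. Origin on the hinge axis (stand x -36, y 100, z 110 mm). Turns with the lever: -y along the blade, -x out of the pushed face. Splayed 0.2 rad outwards at rest, 0.15 rad inwards at the stop. Clear in front but for the low plate.
- brake_back: Inner side of the same lever, facing the bar: same origin and axes as brake_blade. Not to be touched by the fingers.
- brake_press (a point): Point to push: middle height of the brake lever's outer face, 135 mm from the hinge axis, 110 mm above the bench. Moves and turns with the lever; its -x points straight out of the face. It travels about 47 mm from rest to the stop.
- release_stand: Fixed stand of the other handle, same plate, bar and hinge as the brake stand and the same frame, but with a lever only 95 mm long. The two stands may stand either way round on the bench.
- release_lever (a joint): Turn of the short release lever, rad; 0 at rest, grows as it is pushed in. To be left alone.
- release_press (a point): Point on the outer face of the short lever, 70 mm from its hinge, 110 mm above the bench.
- collar: Loose steel collar 26 mm across, 12 mm high, lying on the brake stand's base plate behind the bar. Origin at its underside's centre. Bystander.
- stopper: Loose cork stopper, 32 mm across, 30 mm high, standing between the two stands. Bystander.
- wash: White plastic bottle, 64 mm across, 150 mm high, behind the stands. Bystander.
- amber: Amber glass jar, 72 mm across, 120 mm high, behind the stands. Bystander.
- flask: Conical glass flask, 84 mm across at the foot, 125 mm high, behind the stands. Bystander.
- beaker: Clear beaker, 80 mm across, 100 mm high, at the robot's left. Bystander.
- spanner: Steel spanner 160 mm long lying flat, pointing away from the robot, between the stands on the robot's side. Bystander.
- driver: Screwdriver lying at the robot's right. Bystander.

How it is judged:
By the outcome, as a careful person would: the job done as asked, in the order asked, and still so for the second after the job is handed in, while the arm keeps its last pose, push and grip.
It also fails if it takes over 48 s, if anything falls off the work surface, if the arm or the gripper's body presses on something with over 40 N, if the wrist force passes 120 N, or if a joint passes its speed limit or range.

ROBOT

A 7-joint arm with a two-finger parallel gripper is mounted at the origin on the work surface. World frame = base frame: x ahead of the robot, y to its left, z up, the work surface at z = 0. Lengths are in m, angles in rad, forces in N, time in s.
With the tool pointing down it reaches from about 0.425 to 0.875 m from the base axis. Payload 4.7 kg.
Tool frame: the origin (TCP) lies midway between the tips of the shut fingers; the grasp point (between the pads) lies 19 mm behind it; x points along the fingers, y is the direction in which the jaws open and shut, and the axes are right-handed (so a half turn about x gives the same grasp; the last joint's range is limited). The gripper opens to 87 mm and grips with 3 to 60 N. Pads are 19 mm wide; open, the fingers measure 117 mm over their backs; the gripper's body (75 mm by 190 mm) begins 51 mm behind the grasp point.
Start: joints at [1.12, 0.321, -0.07, 1.45, 0.023, 1.371, -0.057], TCP at [0.291, -0.581, 0.223] pointing down, gripper open.
Joint ranges: [-2.86, 2.86], [-0.3, 2.09], [-1.38, 1.24], [0.06, 2.45], [-1.56, 4.7], [0.09, 2.05], [-2.69, 2.69]. Speed limits (rad/s): [2.57, 2.57, 3.14, 3.14, 3.14, 3.14, 3.14].

INTERFACE

Orientations are given as a rotation vector (axis times angle).
In Python, from bench import ctrl gives the robot as it stands. The module is installed in compiled form; this text tells all that it offers.
- The arm moves only by the shell command python3 -m jog 'ROWS' [FORCE]. ROWS is JSON, a list of rows, each an object with "rot": the turn, a rotation vector about the tool's x, y, z in units of 5 degrees (1.0 is 5 degrees), a list of three; "travel": the shift along the tool's x, y, z in units of 0.3 m (1.0 is 0.3 m), a list of three; "jaw": the closure, from -1 (fully open) to 1 (shut), so that 0 is half open. In form: [{"rot": [ax, ay, az], "travel": [tx, ty, tz], "jaw": jaw}, ...]. A call has 1 to 8 rows; each row shifts and turns the commanded pose from where the row before left it, along the tool's axes as they then stand; what a row does not reach is not made up. A row lasts 1/10 s, in which the tool goes at most 50 mm and 8.59 degrees, less where a joint would pass 70% of its speed; a pose out of reach is approached as far as the arm can. A call with a number of a shift or a turn outside -1 to 1 is refused whole. A call with a gripper value outside its range is refused whole. The fingers move at their own pace and stop on an object; FORCE is the grip in N (left out, the last holds). Time passes only in rows, so rows that do not move let the fingers close. It gives the time, the measured TCP pose, the force and the opening at its end, in the units of the state.
- ctrl.get_state(): the state, without advancing time (a new reading comes with each control period).
- ctrl.get_image(name): name is "scene" or "top"; returns the picture (420x560x3 uint8, red, green, blue); there is no depth.
- ctrl.camera_model(name): a dict with "mtx" (3x3 intrinsics, pixels), "k1" (the pictures are not rectified: a ray, as slopes to the right and down, at radius r is drawn at 1 + k1 r^2 times it, then the intrinsics apply), "extrinsics" (4x4, takes a point from world to camera coordinates). Camera axes: x right, y up, looking along -z (the intrinsics and any distortion apply to the point x, -y, -z); pixel columns grow to the right and rows downward; lengths in m; the calibration is good to about 2 mm. A picture is of the moment at which its call begins. camera_model takes no time and is no camera call.
- ctrl.close_job(): hands the job in, once; it reports no verdict.
The state is a dict: "time": time; "joint_positions": joint angles; "qd": joint speeds; "joint_torque": joint torques, N m; "position": TCP position; "tool_rot": TCP orientation; "ft_force": force on the tool from outside, world axes, zero at the start; "torque": the same for the moment, N m; "grip_width": opening from 0.0 (shut) to 1.0 (fully open).
Only numpy, scipy, OpenCV 4.12 (cv2) and the standard library are available. Lean on these libraries where they do the work, as an engineer would, in place of code of your own. Each camera call takes 0.05 s, during which the arm holds its last target.

## Working session

There is one attempt and no reset: what is moved stays moved. The work goes in short steps, Python scripts to look and compute and a shell command to move; the robot and the scene stay as the last step left them, time stands still between calls to the robot, and variables do not carry over. Pictures are saved under pics/ and viewed, and the job is handed in when it is done.

```bash
mkdir -p pics; python3 - <<'E'
from bench import ctrl
import cv2,numpy as np
s=ctrl.get_state()
for k,v in s.items(): print(k,np.round(v,4))
for n in("scene","top"):
    cv2.imwrite(f"pics/{n}0.png",ctrl.get_image(n)[:,:,::-1])
    print(ctrl.camera_model(n))
E
```

```text
time 0.0
joint_positions [ 1.1201  0.3218 -0.0701  1.4517  0.0226  1.3708 -0.0569]
qd [ 0.0004 -0.0002  0.0006 -0.0011 -0.0002  0.0008  0.0002]
joint_torque [ 8.00000e-04 -4.91283e+01 -4.03600e-01 -3.12527e+01 -6.42000e-02
  4.38000e-02  2.00000e-04]
position [ 0.2911 -0.5806  0.2215]
tool_rot [ 1.9629  0.4666 -1.964 ]
ft_force [-0.7147 -0.4299 -0.4509]
torque [0.0184 0.018  0.0135]
grip_width 0.9963
{'mtx': array([[405.3754637 ,   0.        , 276.16439323],
       [  0.        , 405.3754637 , 206.13322054],
       [  0.        ,   0.        ,   1.        ]]), 'k1': -0.021734326488436012, 'extrinsics': array([[ 0.36904887,  0.92932627,  0.01247492, -0.20201837],
       [-0.62807783,  0.23948014,  0.74038334,  0.32072071],
       [ 0.68507019, -0.28107286,  0.6720691 , -1.51940492],
       [ 0.        ,  0.        ,  0.        ,  1.        ]])}
{'mtx': array([[478.65040441,   0.        , 285.06593388],
       [  0.        , 478.65040441, 217.86191692],
       [  0.        ,   0.        ,   1.        ]]), 'k1': -0.050892978239476, 'extrinsics': array([[ 0.01086703, -0.99989113,  0.00998133, -0.0302961 ],
       [ 0.99633521,  0.01167423,  0.08473406, -0.59039275],
       [-0.08484136,  0.00902394,  0.99635361, -1.45112943],
       [ 0.        ,  0.        ,  0.        ,  1.        ]])}
```

View pics/top0.png

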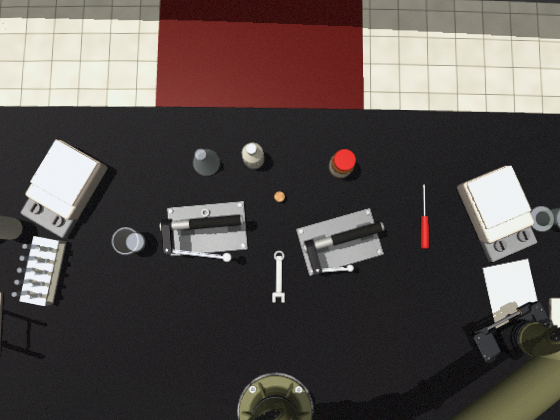

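View pics/scene0.png

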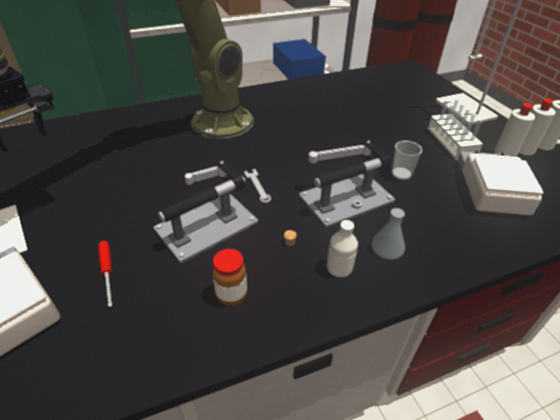

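The long lever is on the stand at the robot's left (top view): the collar is at (206,212), the hinge near (168,250) and the free end near (228,258). I'll zoom in to measure it.

```bash
python3 - <<'E'
import cv2
a=cv2.imread("pics/top0.png")[190:275,140:260]; cv2.imwrite("pics/topz.png",cv2.resize(a,None,fx=6,fy=6,interpolation=cv2.INTER_CUBIC))
a=cv2.imread("pics/scene0.png")[130:225,290:410]; cv2.imwrite("pics/scz.png",cv2.resize(a,None,fx=6,fy=6,interpolation=cv2.INTER_CUBIC))
E
```

```text
(no output)
```

View pics/topz.png

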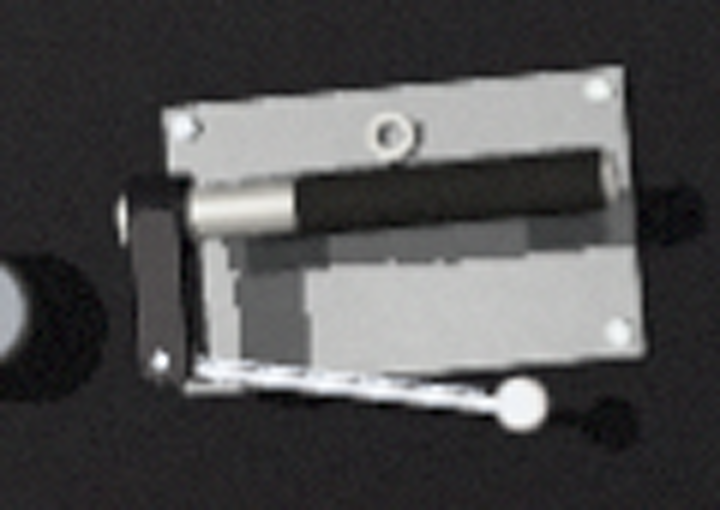

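View pics/scz.png

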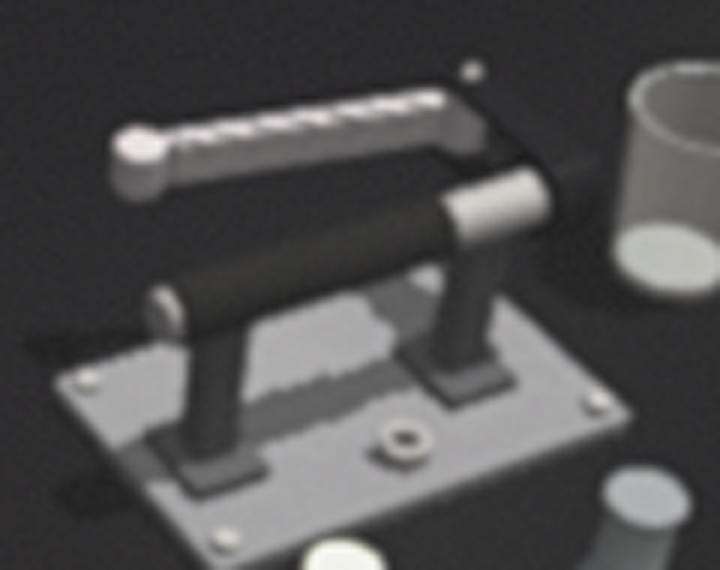

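```bash
cat > h.py <<'E'
import numpy as np
from bench import ctrl
from scipy.optimize import least_squares
def proj(n,P):
    m=ctrl.camera_model(n); P=np.atleast_2d(P)
    c=P@m['extrinsics'][:3,:3].T+m['extrinsics'][:3,3]
    u=np.c_[c[:,0]/-c[:,2],-c[:,1]/-c[:,2]]
    u=u*(1+m['k1']*(u**2).sum(1,keepdims=True))
    return u*[m['mtx'][0,0],m['mtx'][1,1]]+m['mtx'][:2,2]
def S(p,L):
    c,s=np.cos(p[2]),np.sin(p[2]); L=np.atleast_2d(L)
    return np.c_[p[0]+c*L[:,0]-s*L[:,1],p[1]+s*L[:,0]+c*L[:,1],L[:,2]]
def lev(q,d,off,z=.110):  # stand coords of point d along blade, off outward
    t=-.2+q # +: inward
    # blade dir -y rotated: at rest free end toward -x
    dx,dy=np.sin(t),-np.cos(t); nx,ny=-np.cos(t),-np.sin(t)
    return np.array([-.036+d*dx+off*nx,.100+d*dy+off*ny,z])
E
python3 - <<'E'
from h import *
tz=lambda u,v:((u+.5)/6-.5+140,(v+.5)/6-.5+190)
sz=lambda u,v:((u+.5)/6-.5+290,(v+.5)/6-.5+130)
o=[("top",tz(162,107),[.1,.12,.012]),("top",tz(624,67),[.1,-.12,.012]),("top",tz(646,354),[-.05,-.12,.012]),
("scene",sz(57,382),[-.05,-.12,.012]),("scene",sz(630,417),[.1,.12,.012]),
("top",tz(522,403),lev(0,.17,0,.123)),("scene",sz(140,143),lev(0,.17,0,.123))]
f=lambda p:np.concatenate([proj(n,S(p,L))[0]-px for n,px,L in o])
r=least_squares(f,[.6,.15,0]);p=r.x;print(p,np.round(f(p).reshape(-1,2),1))
f2=lambda p:f(p)[:10]
print(least_squares(f2,p).x)
for q in(0,.35):
  for d in(.135,.17): print(q,d,S(p,lev(q,d,.0045)))
t=p[2]
print("hinge",S(p,[-.036,.1,.11]))
E
```

```text
[0.53297174 0.21594812 0.09911263] [[ 0.3 -0.1]
 [-0.  -0.1]
 [ 0.2 -0. ]
 [-0.6 -0.8]
 [ 0.6 -0.6]
 [ 0.2 -0.5]
 [ 0.3 -0.2]]
[0.53335577 0.21598209 0.09973776]
0 0.135 [[0.46917955 0.17803482 0.11      ]]
0 0.17 [[0.46565447 0.14321279 0.11      ]]
0.35 0.135 [[0.51617572 0.17995293 0.11      ]]
0.35 0.17 [[0.52480477 0.14603333 0.11      ]]
hinge [[0.48725337 0.31189514 0.11      ]]
```

```bash
python3 - <<'E'
from h import *
from scipy.spatial.transform import Rotation as R
s=ctrl.get_state(); M=R.from_rotvec(s['tool_rot']).as_matrix(); print(M.round(3))
y=M[:,1]; print("y heading",np.degrees(np.arctan2(y[1],y[0])), "x tilt")
print("want heading rest",np.degrees(.099-.2),"stop",np.degrees(.099+.15))
E
```

```text
[[-0.001  0.448 -0.894]
 [ 0.001 -0.894 -0.448]
 [-1.    -0.002  0.   ]]
y heading -63.36993297132181 x tilt
want heading rest -5.786873730821315 stop 14.2666490987575
```

```bash
python3 -m jog '[{"rot":[-0.5,0,0],"travel":[0,0,-0.1],"jaw":1},{"rot":[-0.85,0,0],"travel":[0,-0.01,-0.15],"jaw":1},{"rot":[-0.85,0,0],"travel":[0,-0.02,-0.15],"jaw":1},{"rot":[-0.85,0,0],"travel":[0,-0.02,-0.15],"jaw":1},{"rot":[-0.85,0,0],"travel":[0,-0.02,-0.15],"jaw":1},{"rot":[-0.85,0,0],"travel":[0,-0.02,-0.15],"jaw":1},{"rot":[-0.85,0,0],"travel":[0,-0.02,-0.15],"jaw":1},{"rot":[-0.85,0,0],"travel":[0,-0.02,-0.15],"jaw":1}]' 40
cat >> h.py <<'E'
p0=[0.53297174,0.21594812,0.09911263]
def rep(tgt=None,head=None):
    from scipy.spatial.transform import Rotation as R
    s=ctrl.get_state(); M=R.from_rotvec(s['tool_rot']).as_matrix()
    h=np.degrees(np.arctan2(M[1,1],M[0,1]))
    print("t",s['time'],"pos",s['position'].round(4) if hasattr(s['position'],'round') else s['position'],"head",h.round(2),"F",np.round(s['ft_force'],2),"grip",s['grip_width'],"tooldown",M[:,0].round(3))
    print("F in tool",(M.T@np.array(s['ft_force'])).round(2))
    if tgt is not None: print("travel units",(M.T@(np.array(tgt)-s['position'])/.3).round(4))
    if head is not None: print("rot x units",-(head-h)/5)
E
python3 -c "
from h import *
rep([.425,.182,.2215],-5.8)"
```

```text
time: 0.9
position: [0.5246, -0.3296, 0.2219]
tool_rot: [1.595, 0.904, -1.595]
ft_force: [0.2, -0.5, 0.0]
grip_width: 0.357
t 0.9 pos [ 0.5246 -0.3296  0.2219] head -30.94 F [ 0.2  -0.55  0.01] grip 0.35709866038156113 tooldown [-0.001  0.    -1.   ]
F in tool [-0.02  0.45  0.36]
travel units [ 0.0023 -1.1615 -1.292 ]
rot x units -5.028360300247301
```

```bash
python3 -m jog '[{"rot":[-0.5,0,0],"travel":[0,-0.09,-0.11],"jaw":1},{"rot":[-0.5,0,0],"travel":[0,-0.09,-0.11],"jaw":1},{"rot":[-0.5,0,0],"travel":[0,-0.08,-0.12],"jaw":1},{"rot":[-0.5,0,0],"travel":[0,-0.08,-0.12],"jaw":1},{"rot":[-0.5,0,0],"travel":[0,-0.07,-0.12],"jaw":1},{"rot":[-0.5,0,0],"travel":[0,-0.07,-0.12],"jaw":1},{"rot":[-0.5,0,0],"travel":[0,-0.06,-0.13],"jaw":1},{"rot":[-0.5,0,0],"travel":[0,-0.05,-0.13],"jaw":1}]' 40
python3 -c "
from h import *
rep([.425,.182,.2215],-5.8)"
```

```text
time: 1.7
position: [0.4688, 0.0058, 0.2223]
tool_rot: [1.349, 1.112, -1.35]
ft_force: [0.0, 0.4, 0.5]
grip_width: 0.008
t 1.7 pos [0.4688 0.0058 0.2223] head -11.02 F [0.03 0.38 0.47] grip 0.0077391321286529565 tooldown [-0.    -0.001 -1.   ]
F in tool [-0.47 -0.04 -0.38]
travel units [ 0.0023 -0.2557 -0.5487]
rot x units -1.0449151196113158
```

```bash
python3 -m jog '[{"rot":[-0.3,0,0],"travel":[0,-0.06,-0.12],"jaw":1},{"rot":[-0.3,0,0],"travel":[0,-0.06,-0.12],"jaw":1},{"rot":[-0.2,0,0],"travel":[0,-0.06,-0.12],"jaw":1},{"rot":[0,0,0],"travel":[0,-0.05,-0.1],"jaw":1},{"rot":[0,0,0],"travel":[0,-0.02,-0.03],"jaw":1},{"rot":[0,0,0],"travel":[0,0,0],"jaw":1},{"rot":[0,0,0],"travel":[0,0,0],"jaw":1}]' 40
python3 -c "
from h import *
rep([.425,.182,.095],-5.8)"
```

```text
time: 2.4
position: [0.419, 0.1594, 0.2223]
tool_rot: [1.301, 1.146, -1.302]
ft_force: [0.2, -0.5, 0.5]
grip_width: 0.006
t 2.4 pos [0.419  0.1594 0.2223] head -7.21 F [ 0.23 -0.48  0.54] grip 0.006139759373206454 tooldown [-0.    -0.001 -1.   ]
F in tool [-0.54  0.29  0.45]
travel units [ 0.4243  0.0105 -0.0778]
rot x units -0.28131905018535
```

```bash
python3 -m jog '[{"rot":[-0.28,0,0],"travel":[0.05,0.01,-0.07],"jaw":1},{"rot":[0,0,0],"travel":[0.1,0,-0.01],"jaw":1},{"rot":[0,0,0],"travel":[0.12,0,0],"jaw":1},{"rot":[0,0,0],"travel":[0.1,0,0],"jaw":1},{"rot":[0,0,0],"travel":[0.05,0,0],"jaw":1},{"rot":[0,0,0],"travel":[0,0,0],"jaw":1},{"rot":[0,0,0],"travel":[0,0,0],"jaw":1}]' 40
python3 - <<'E'
from h import *
rep([.454,.1795,.095],-5.8)
import cv2
cv2.imwrite("pics/top1.png",cv2.resize(ctrl.get_image("top")[190:290,140:260,::-1],None,fx=5,fy=5))
cv2.imwrite("pics/sc1.png",cv2.resize(ctrl.get_image("scene")[90:220,280:420,::-1],None,fx=5,fy=4.6,interpolation=2))
E
```

```text
time: 3.1
position: [0.4251, 0.1832, 0.0966]
tool_rot: [1.284, 1.16, -1.284]
ft_force: [0.2, 0.8, 0.7]
grip_width: 0.008
t 3.1 pos [0.4251 0.1832 0.0966] head -5.85 F [0.21 0.79 0.7 ] grip 0.007675423440465436 tooldown [-0.001  0.    -1.   ]
F in tool [-0.7   0.13 -0.81]
travel units [0.0054 0.0971 0.0025]
rot x units -0.01056401823937545
```

View pics/sc1.png

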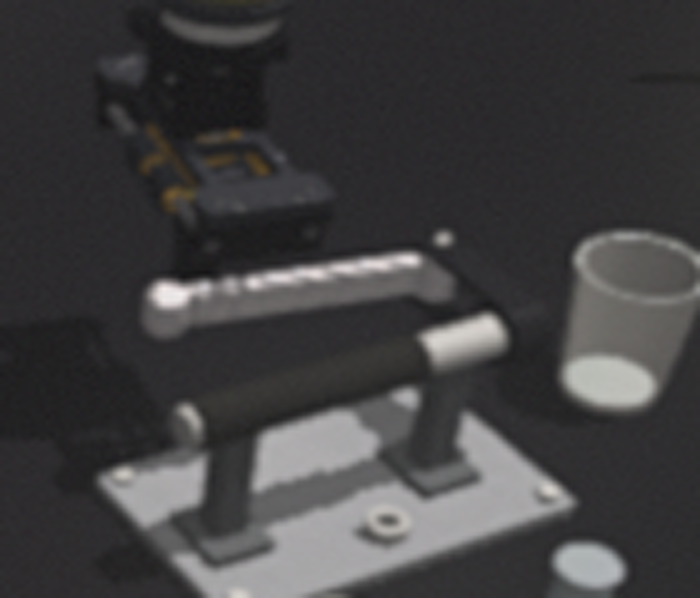

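View pics/top1.png

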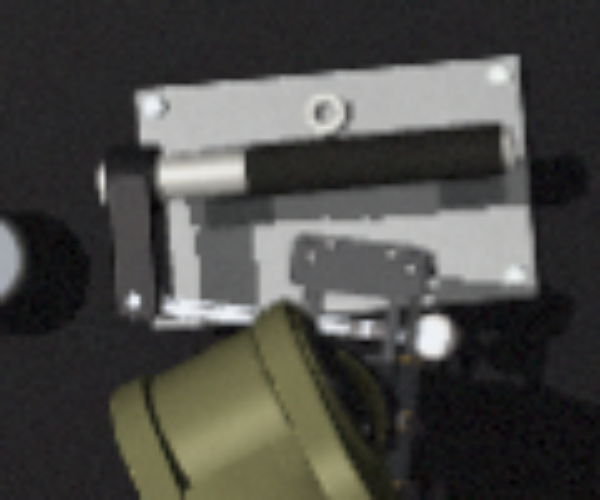

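The tool is shut, in front of the lever near brake_press, with the gripper body above the lever and bar. Next I'll approach the contact.

```bash
python3 -m jog '[{"rot":[0,0,0],"travel":[0.005,0.04,0],"jaw":1},{"rot":[0,0,0],"travel":[0,0.03,0],"jaw":1},{"rot":[0,0,0],"travel":[0,0.01,0],"jaw":1},{"rot":[0,0,0],"travel":[0,0,0],"jaw":1}]' 40
python3 -c "
from h import *
rep([.454,.1795,.095],-5.8)"
python3 -m jog '[{"rot":[0,0,0],"travel":[0,0.01,0],"jaw":1},{"rot":[0,0,0],"travel":[0,0.01,0],"jaw":1},{"rot":[0,0,0],"travel":[0,0,0],"jaw":1}]' 40
python3 -c "
from h import *
rep([.454,.1795,.095],-5.8)"
```

```text
time: 3.6
position: [0.4489, 0.182, 0.0955]
tool_rot: [1.283, 1.16, -1.282]
ft_force: [1.2, 0.1, -0.1]
grip_width: 0.006
t 3.6 pos [0.4489 0.182  0.0955] head -5.76 F [ 1.24  0.12 -0.15] grip 0.005507922437669632 tooldown [ 0.  0. -1.]
F in tool [ 0.15  1.22 -0.25]
travel units [0.0015 0.0177 0.0065]
rot x units 0.008964365946933306
time: 3.9
position: [0.4546, 0.1813, 0.0951]
tool_rot: [1.282, 1.16, -1.282]
ft_force: [0.2, -0.4, 0.0]
grip_width: 0.01
t 3.9 pos [0.4546 0.1813 0.0951] head -5.72 F [ 0.21 -0.45  0.03] grip 0.009603038911480347 tooldown [ 0. -0. -1.]
F in tool [-0.03  0.25  0.42]
travel units [ 0.0003 -0.0012  0.0062]
rot x units 0.01548289364958606
```

```bash
python3 -m jog '[{"rot":[0,0,0],"travel":[0,0.005,0.005],"jaw":1},{"rot":[-0.5,0,0],"travel":[0,0.02,0.003],"jaw":1},{"rot":[-0.5,0,0],"travel":[0,0.02,0.003],"jaw":1},{"rot":[-0.5,0,0],"travel":[0,0.02,0.003],"jaw":1},{"rot":[0,0,0],"travel":[0,0,0],"jaw":1}]' 40
python3 -c "
from h import *
rep()"
python3 -m jog '[{"rot":[-0.5,0,0],"travel":[0,0.02,0.003],"jaw":1},{"rot":[-0.5,0,0],"travel":[0,0.02,0.003],"jaw":1},{"rot":[-0.5,0,0],"travel":[0,0.02,0.003],"jaw":1},{"rot":[0,0,0],"travel":[0,0,0],"jaw":1}]' 40
python3 - <<'E'
from h import *
rep()
for q in np.linspace(0,.35,8):
    print(q.round(2),S(p0,lev(q,.135,.0195))[0][:2].round(4),np.degrees(p0[2]-.2+q).round(1))
E
```

```text
time: 4.4
position: [0.4727, 0.1765, 0.0948]
tool_rot: [1.186, 1.226, -1.187]
ft_force: [-2.5, 1.7, 0.5]
grip_width: 0.008
t 4.4 pos [0.4727 0.1765 0.0948] head 1.8 F [-2.46  1.68  0.46] grip 0.008491526182926099 tooldown [-0.002  0.001 -1.   ]
F in tool [-0.45 -2.41 -1.76]
time: 4.8
position: [0.4903, 0.1756, 0.0947]
tool_rot: [1.089, 1.284, -1.09]
ft_force: [-5.1, 1.7, 1.7]
grip_width: 0.004
t 4.8 pos [0.4903 0.1756 0.0947] head 9.28 F [-5.06  1.66  1.66] grip 0.004234747751821869 tooldown [-0.003  0.001 -1.   ]
F in tool [-1.64 -4.73 -2.45]
0.0 [0.4543 0.1795] -5.8
0.05 [0.4609 0.1781] -2.9
0.1 [0.4676 0.1769] -0.1
0.15 [0.4744 0.1761] 2.8
0.2 [0.4812 0.1756] 5.7
0.25 [0.488  0.1755] 8.5
0.3 [0.4948 0.1757] 11.4
0.35 [0.5016 0.1763] 14.3
```

```bash
python3 -m jog '[{"rot":[-0.5,0,0],"travel":[0,0.02,0.002],"jaw":1},{"rot":[-0.5,0,0],"travel":[0,0.01,0],"jaw":1},{"rot":[0,0,0],"travel":[0,0.005,0],"jaw":1},{"rot":[0,0,0],"travel":[0,0,0],"jaw":1}]' 40
python3 -c "
from h import *
rep()"
```

```text
time: 5.2
position: [0.5004, 0.1761, 0.0947]
tool_rot: [1.023, 1.318, -1.027]
ft_force: [-4.4, -0.2, 2.1]
grip_width: 0.007
t 5.2 pos [0.5004 0.1761 0.0947] head 14.19 F [-4.43 -0.21  2.14] grip 0.007488490587455702 tooldown [-0.003 -0.001 -1.   ]
F in tool [-2.13 -4.35 -0.88]
```

```bash
python3 -m jog '[{"rot":[0,0,0],"travel":[0,0.005,0],"jaw":1},{"rot":[0,0,0],"travel":[0,0,0],"jaw":1}]' 40
python3 -c "
from h import *
rep()"
python3 -m jog '[{"rot":[0,0,0],"travel":[0,0.005,0],"jaw":1},{"rot":[0,0,0],"travel":[0,0,0],"jaw":1}]' 40
python3 -c "
from h import *
rep()"
```

```text
time: 5.4
position: [0.5017, 0.1764, 0.0947]
tool_rot: [1.023, 1.318, -1.027]
ft_force: [-5.4, 1.2, 2.3]
grip_width: 0.007
t 5.4 pos [0.5017 0.1764 0.0947] head 14.19 F [-5.45  1.23  2.3 ] grip 0.0071815840158485885 tooldown [-0.003 -0.001 -1.   ]
F in tool [-2.29 -4.99 -2.53]
time: 5.6
position: [0.5031, 0.1766, 0.0947]
tool_rot: [1.023, 1.318, -1.027]
ft_force: [-5.4, 0.1, 3.1]
grip_width: 0.008
t 5.6 pos [0.5031 0.1766 0.0947] head 14.19 F [-5.44  0.14  3.14] grip 0.00761120651600619 tooldown [-0.003 -0.001 -1.   ]
F in tool [-3.13 -5.25 -1.47]
```

```bash
for i in 1; do python3 -m jog '[{"rot":[0,0,0],"travel":[0,0.004,0],"jaw":1},{"rot":[0,0,0],"travel":[0,0,0],"jaw":1}]' 40 
python3 -c "
from h import *
rep()"; done
python3 -m jog '[{"rot":[0,0,0],"travel":[0,0.004,0],"jaw":1},{"rot":[0,0,0],"travel":[0,0,0],"jaw":1}]' 40
python3 -c "
from h import *
rep()"
```

```text
time: 5.8
position: [0.5042, 0.1768, 0.0947]
tool_rot: [1.023, 1.318, -1.028]
ft_force: [-5.2, -0.1, 3.4]
grip_width: 0.002
t 5.8 pos [0.5042 0.1768 0.0947] head 14.19 F [-5.22 -0.05  3.38] grip 0.0024156770308391335 tooldown [-0.003 -0.001 -1.   ]
F in tool [-3.37 -5.09 -1.23]
time: 6.0
position: [0.5046, 0.1769, 0.0946]
tool_rot: [1.021, 1.319, -1.029]
ft_force: [-6.8, -0.2, 5.0]
grip_width: 0.004
t 6.0 pos [0.5046 0.1769 0.0946] head 14.2 F [-6.8  -0.16  4.97] grip 0.004242732999174692 tooldown [-0.005 -0.002 -1.   ]
F in tool [-4.94 -6.65 -1.51]
```

```bash
python3 -m jog '[{"rot":[0,0,0],"travel":[0,0.004,0],"jaw":1},{"rot":[0,0,0],"travel":[0,0,0],"jaw":1}]' 40
python3 -c "
from h import *
rep()"
python3 -m jog '[{"rot":[0,0,0],"travel":[0,0.004,0],"jaw":1},{"rot":[0,0,0],"travel":[0,0,0],"jaw":1}]' 40
python3 - <<'E'
from h import *
rep()
import cv2
cv2.imwrite("pics/sc2.png",cv2.resize(ctrl.get_image("scene")[90:220,280:420,::-1],None,fx=5,fy=4.6,interpolation=2))
E
```

```text
time: 6.2
position: [0.5048, 0.177, 0.0946]
tool_rot: [1.02, 1.32, -1.031]
ft_force: [-11.3, -2.0, 7.3]
grip_width: 0.004
t 6.2 pos [0.5048 0.177  0.0946] head 14.2 F [-11.25  -2.     7.3 ] grip 0.0037870148551460035 tooldown [-0.007 -0.003 -1.   ]
F in tool [ -7.22 -11.45  -0.81]
time: 6.4
position: [0.505, 0.177, 0.0945]
tool_rot: [1.018, 1.321, -1.033]
ft_force: [-12.6, -1.9, 9.7]
grip_width: 0.004
t 6.4 pos [0.505  0.177  0.0945] head 14.21 F [-12.63  -1.89   9.68] grip 0.004310190077681364 tooldown [-0.009 -0.004 -1.   ]
F in tool [ -9.56 -12.8   -1.25]
```

View pics/sc2.png

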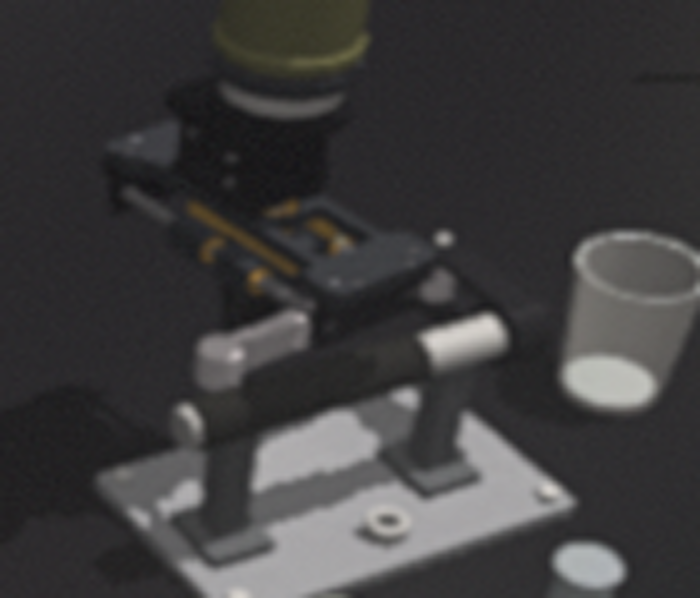

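At the stop: the tool has stopped advancing, the push is about 13 N normal, and a gap to the bar is visible. Now I'll let it fully out, backing off along the same arc until clear.

```bash
python3 -m jog '[{"rot":[0,0,0],"travel":[0,-0.01,0],"jaw":1},{"rot":[0,0,0],"travel":[0,-0.015,0],"jaw":1},{"rot":[0.5,0,0],"travel":[0,-0.02,-0.003],"jaw":1},{"rot":[0.5,0,0],"travel":[0,-0.02,-0.003],"jaw":1},{"rot":[0.5,0,0],"travel":[0,-0.02,-0.003],"jaw":1},{"rot":[0.5,0,0],"travel":[0,-0.02,-0.003],"jaw":1},{"rot":[0.5,0,0],"travel":[0,-0.02,-0.003],"jaw":1},{"rot":[0.5,0,0],"travel":[0,-0.02,-0.003],"jaw":1}]' 40
python3 -m jog '[{"rot":[0.5,0,0],"travel":[0,-0.02,-0.003],"jaw":1},{"rot":[0.5,0,0],"travel":[0,-0.02,-0.003],"jaw":1},{"rot":[0,0,0],"travel":[0,-0.03,0],"jaw":1},{"rot":[0,0,0],"travel":[0,-0.03,0],"jaw":1},{"rot":[0,0,0],"travel":[0,0,0],"jaw":1},{"rot":[0,0,0],"travel":[0,0,0],"jaw":1},{"rot":[0,0,0],"travel":[0,0,0],"jaw":1}]' 40
python3 - <<'E'
from h import *
rep([.452,.1795,.096],-5.8)
import cv2
cv2.imwrite("pics/sc3.png",cv2.resize(ctrl.get_image("scene")[90:220,280:420,::-1],None,fx=5,fy=4.6,interpolation=2))
k=proj("scene",S(p0,lev(0,.17,0,.123)))[0]; print("expected knob", (k-[280,90])*[5,4.6])
E
```

```text
time: 7.25
position: [0.4649, 0.1768, 0.0948]
tool_rot: [1.221, 1.202, -1.221]
ft_force: [-1.8, 1.9, 0.4]
grip_width: 0.005
time: 7.95
position: [0.4366, 0.1802, 0.0952]
tool_rot: [1.283, 1.16, -1.282]
ft_force: [-0.4, 0.4, 0.1]
grip_width: 0.006
t 7.95 pos [0.4366 0.1802 0.0952] head -5.74 F [-0.41  0.37  0.13] grip 0.005923492338299102 tooldown [ 0.001 -0.    -1.   ]
F in tool [-0.13 -0.44 -0.32]
travel units [-0.0027  0.0513 -0.0027]
rot x units 0.012297366967040623
expected knob [166.22131723 291.00640842]
```

View pics/sc3.png

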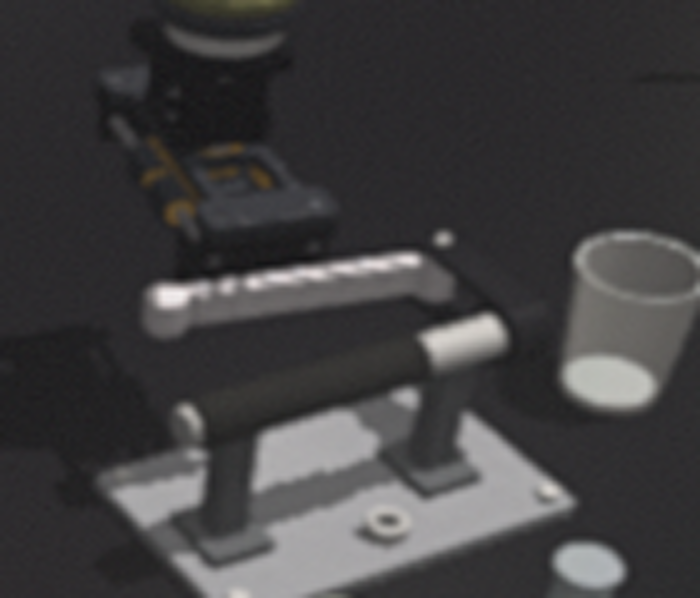

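The lever is fully out again: the knob is at about (168,293) against the expected (166,291), and the tool is clear of it. Second push.

```bash
python3 -m jog '[{"rot":[0,0,0],"travel":[0,0.03,0],"jaw":1},{"rot":[0,0,0],"travel":[0,0.03,0],"jaw":1},{"rot":[-0.5,0,0],"travel":[0,0.02,0.003],"jaw":1},{"rot":[-0.5,0,0],"travel":[0,0.02,0.003],"jaw":1},{"rot":[-0.5,0,0],"travel":[0,0.02,0.003],"jaw":1},{"rot":[-0.5,0,0],"travel":[0,0.02,0.003],"jaw":1},{"rot":[-0.5,0,0],"travel":[0,0.02,0.003],"jaw":1},{"rot":[0,0,0],"travel":[0,0,0],"jaw":1}]' 40
python3 -m jog '[{"rot":[-0.5,0,0],"travel":[0,0.02,0.003],"jaw":1},{"rot":[-0.5,0,0],"travel":[0,0.02,0.002],"jaw":1},{"rot":[-0.5,0,0],"travel":[0,0.01,0],"jaw":1},{"rot":[0,0,0],"travel":[0,0.005,0],"jaw":1},{"rot":[0,0,0],"travel":[0,0,0],"jaw":1}]' 40
python3 -c "
from h import *
rep([.5046,.1769,.0947],14.2)"
```

```text
time: 8.8
position: [0.484, 0.1746, 0.0948]
tool_rot: [1.122, 1.266, -1.122]
ft_force: [-3.8, 0.5, 3.6]
grip_width: 0.005
time: 9.3
position: [0.4997, 0.1749, 0.0947]
tool_rot: [1.024, 1.318, -1.026]
ft_force: [-4.8, -0.2, 2.8]
grip_width: 0.005
t 9.3 pos [0.4997 0.1749 0.0947] head 14.19 F [-4.78 -0.16  2.76] grip 0.005095258042935408 tooldown [-0.002 -0.    -1.   ]
F in tool [-2.75 -4.68 -1.02]
travel units [-0.      0.0174 -0.0024]
rot x units -0.002553326584384408
```

```bash
python3 -m jog '[{"rot":[0,0,0],"travel":[-0.001,0.008,0],"jaw":1},{"rot":[0,0,0],"travel":[-0.001,0.008,0],"jaw":1},{"rot":[0,0,0],"travel":[0,0.003,0],"jaw":1},{"rot":[0,0,0],"travel":[0,0,0],"jaw":1},{"rot":[0,0,0],"travel":[0,0,0],"jaw":1}]' 40
python3 -c "
from h import *
rep()"
python3 -m jog '[{"rot":[0,0,0],"travel":[-0.001,0.004,0],"jaw":1},{"rot":[0,0,0],"travel":[0,0,0],"jaw":1},{"rot":[0,0,0],"travel":[0,0,0],"jaw":1}]' 40
python3 -c "
from h import *
rep()"
```

```text
time: 9.8
position: [0.5045, 0.1758, 0.0948]
tool_rot: [1.022, 1.318, -1.027]
ft_force: [-5.9, -0.7, 2.0]
grip_width: 0.001
t 9.8 pos [0.5045 0.1758 0.0948] head 14.21 F [-5.95 -0.73  1.96] grip 0.0010991645571310118 tooldown [-0.003 -0.001 -1.   ]
F in tool [-1.94 -5.95 -0.75]
time: 10.1
position: [0.5048, 0.1759, 0.0949]
tool_rot: [1.021, 1.319, -1.029]
ft_force: [-6.8, -1.5, 1.7]
grip_width: 0.009
t 10.1 pos [0.5048 0.1759 0.0949] head 14.21 F [-6.82 -1.5   1.73] grip 0.008612240787828369 tooldown [-0.005 -0.002 -1.   ]
F in tool [-1.7  -6.98 -0.22]
```

Slope is about 3 N per 0.004, so roughly 8 N more is needed.

```bash
python3 -m jog '[{"rot":[0,0,0],"travel":[0,0.004,0],"jaw":1},{"rot":[0,0,0],"travel":[0,0.004,0],"jaw":1},{"rot":[0,0,0],"travel":[0,0,0],"jaw":1},{"rot":[0,0,0],"travel":[0,0,0],"jaw":1}]' 40
python3 -c "
from h import *
rep()"
python3 -m jog '[{"rot":[0,0,0],"travel":[-0.001,0.002,0],"jaw":1},{"rot":[0,0,0],"travel":[0,0,0],"jaw":1},{"rot":[0,0,0],"travel":[0,0,0],"jaw":1}]' 40
python3 -c "
from h import *
rep()"
```

```text
time: 10.5
position: [0.5052, 0.176, 0.0947]
tool_rot: [1.018, 1.321, -1.032]
ft_force: [-12.5, -1.7, 7.1]
grip_width: 0.002
t 10.5 pos [0.5052 0.176  0.0947] head 14.23 F [-12.53  -1.7    7.12] grip 0.002399265176926737 tooldown [-0.009 -0.004 -1.   ]
F in tool [ -7.   -12.63  -1.42]
time: 10.8
position: [0.5053, 0.176, 0.0947]
tool_rot: [1.017, 1.322, -1.033]
ft_force: [-13.9, -3.6, 6.8]
grip_width: 0.005
t 10.8 pos [0.5053 0.176  0.0947] head 14.22 F [-13.86  -3.58   6.8 ] grip 0.005234495579072551 tooldown [-0.01  -0.004 -1.   ]
F in tool [ -6.65 -14.38   0.07]
```

```bash
python3 -m jog '[{"rot":[0,0,0],"travel":[-0.002,0,0],"jaw":1},{"rot":[0,0,0],"travel":[0,0,0],"jaw":1},{"rot":[0,0,0],"travel":[0,0,0],"jaw":1},{"rot":[0,0,0],"travel":[0,0,0],"jaw":1}]' 40
python3 -c "
from h import *
rep()"
python3 -m jog '[{"rot":[0,0,0],"travel":[0,0,0],"jaw":1},{"rot":[0,0,0],"travel":[0,0,0],"jaw":1},{"rot":[0,0,0],"travel":[0,0,0],"jaw":1},{"rot":[0,0,0],"travel":[0,0,0],"jaw":1}]' 40
python3 - <<'E'
from h import *
rep()
import cv2
cv2.imwrite("pics/sc4.png",cv2.resize(ctrl.get_image("scene")[90:220,280:420,::-1],None,fx=5,fy=4.6,interpolation=2))
cv2.imwrite("pics/top4.png",ctrl.get_image("top")[:,:,::-1])
for q in(.3,.35):
  k=proj("scene",S(p0,lev(q,.17,0,.123)))[0]; print("expected knob",q, (k-[280,90])*[5,4.6])
rep()
E
```

```text
time: 11.2
position: [0.5052, 0.176, 0.0949]
tool_rot: [1.017, 1.322, -1.033]
ft_force: [-12.3, -1.5, 3.6]
grip_width: 0.006
t 11.2 pos [0.5052 0.176  0.0949] head 14.23 F [-12.34  -1.54   3.62] grip 0.006484846009721938 tooldown [-0.01  -0.004 -1.   ]
F in tool [ -3.49 -12.38  -1.54]
time: 11.6
position: [0.5051, 0.176, 0.0949]
tool_rot: [1.017, 1.322, -1.033]
ft_force: [-13.5, -2.8, 3.4]
grip_width: 0.004
t 11.6 pos [0.5051 0.176  0.0949] head 14.23 F [-13.53  -2.76   3.44] grip 0.0035142744810335532 tooldown [-0.01  -0.004 -1.   ]
F in tool [ -3.29 -13.83  -0.65]
expected knob 0.3 [209.90508699 335.61885478]
expected knob 0.35 [219.70107004 342.64352146]
t 11.7 pos [0.5052 0.1759 0.0949] head 14.23 F [-12.    -2.22   2.61] grip 0.0058756896038337746 tooldown [-0.01  -0.004 -1.   ]
F in tool [ -2.48 -12.2   -0.8 ]
```

View pics/sc4.png

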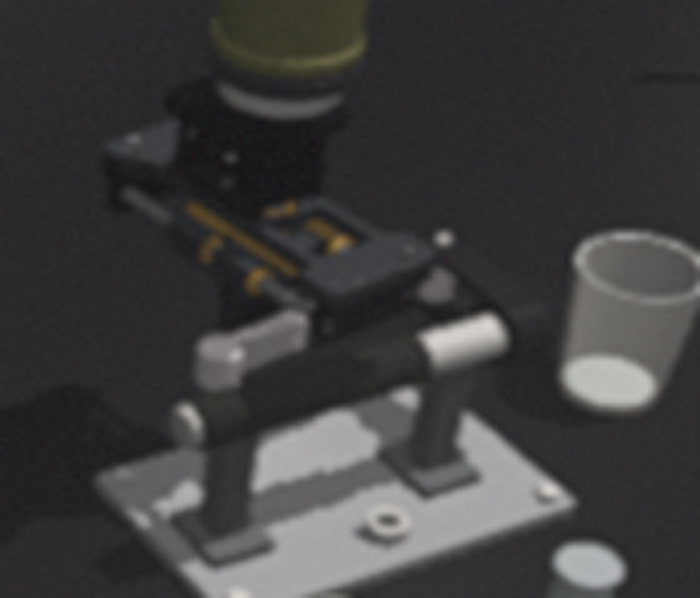

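View pics/top4.png

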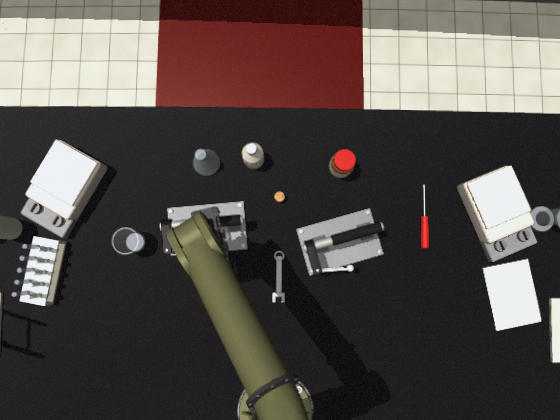

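The knob is at about (219,345), as expected at the stop (220,343), and nothing else has moved. The push reads about 13 N, so I'll add a little.

```bash
python3 -m jog '[{"rot":[0,0,0],"travel":[-0.001,0.003,0],"jaw":1},{"rot":[0,0,0],"travel":[0,0,0],"jaw":1},{"rot":[0,0,0],"travel":[0,0,0],"jaw":1},{"rot":[0,0,0],"travel":[0,0,0],"jaw":1}]' 40
python3 -c "
from h import *
rep()"
python3 -m jog '[{"rot":[0,0,0],"travel":[0,0,0],"jaw":1},{"rot":[0,0,0],"travel":[0,0,0],"jaw":1}]' 40
python3 -m jog '[{"rot":[0,0,0],"travel":[0,0,0],"jaw":1},{"rot":[0,0,0],"travel":[0,0,0],"jaw":1}]' 40
python3 -m jog '[{"rot":[0,0,0],"travel":[0,0,0],"jaw":1},{"rot":[0,0,0],"travel":[0,0,0],"jaw":1}]' 40
python3 -c "
from h import *
rep()"
```

```text
time: 12.1
position: [0.5053, 0.1759, 0.0949]
tool_rot: [1.016, 1.323, -1.034]
ft_force: [-12.9, -3.1, 4.0]
grip_width: 0.003
t 12.1 pos [0.5053 0.1759 0.0949] head 14.24 F [-12.91  -3.05   3.96] grip 0.003287699162296886 tooldown [-0.012 -0.005 -1.   ]
F in tool [ -3.79 -13.31  -0.21]
time: 12.3
position: [0.5053, 0.176, 0.0949]
tool_rot: [1.016, 1.323, -1.034]
ft_force: [-13.3, -3.0, 2.8]
grip_width: 0.005
time: 12.5
position: [0.5053, 0.176, 0.0949]
tool_rot: [1.016, 1.323, -1.034]
ft_force: [-13.4, -2.4, 3.3]
grip_width: 0.0
time: 12.7
position: [0.5052, 0.176, 0.0949]
tool_rot: [1.016, 1.323, -1.034]
ft_force: [-13.0, -3.8, 4.2]
grip_width: 0.006
t 12.7 pos [0.5052 0.176  0.0949] head 14.23 F [-13.04  -3.77   4.16] grip 0.005505755825306433 tooldown [-0.012 -0.005 -1.   ]
F in tool [ -3.99 -13.62   0.45]
```

```bash
python3 -m jog '[{"rot":[0,0,0],"travel":[0,0.002,0],"jaw":1},{"rot":[0,0,0],"travel":[0,0,0],"jaw":1},{"rot":[0,0,0],"travel":[0,0,0],"jaw":1},{"rot":[0,0,0],"travel":[0,0,0],"jaw":1}]' 40
python3 -m jog '[{"rot":[0,0,0],"travel":[0,0,0],"jaw":1},{"rot":[0,0,0],"travel":[0,0,0],"jaw":1}]' 40
python3 -c "
from h import *
rep()"
python3 -m jog '[{"rot":[0,0,0],"travel":[0,0,0],"jaw":1},{"rot":[0,0,0],"travel":[0,0,0],"jaw":1},{"rot":[0,0,0],"travel":[0,0,0],"jaw":1},{"rot":[0,0,0],"travel":[0,0,0],"jaw":1}]' 40
python3 -c "
from h import *
rep()"
```

```text
time: 13.1
position: [0.5054, 0.176, 0.0948]
tool_rot: [1.015, 1.324, -1.035]
ft_force: [-15.7, -2.8, 4.5]
grip_width: 0.004
time: 13.3
position: [0.5054, 0.176, 0.0949]
tool_rot: [1.015, 1.324, -1.035]
ft_force: [-15.7, -2.5, 4.2]
grip_width: 0.006
t 13.3 pos [0.5054 0.176  0.0949] head 14.24 F [-15.73  -2.52   4.21] grip 0.006069372071538266 tooldown [-0.013 -0.005 -1.   ]
F in tool [ -4.   -15.93  -1.42]
time: 13.7
position: [0.5054, 0.176, 0.0949]
tool_rot: [1.015, 1.324, -1.035]
ft_force: [-15.0, -3.6, 5.1]
grip_width: 0.004
t 13.7 pos [0.5054 0.176  0.0949] head 14.23 F [-14.99  -3.62   5.07] grip 0.004497818592639263 tooldown [-0.013 -0.005 -1.   ]
F in tool [ -4.86 -15.49  -0.17]
```

The push is steady at about 15.5 N on the stop, so I'm handing the job in.

```bash
python3 -c "
from bench import ctrl
print(ctrl.close_job())"
```

```text
the job is handed in; nothing more can be done
None
```

I pushed the long brake lever in to its stop with the back of the shut fingers, let it come all the way out, pushed it in again, and handed the job in while still holding it there.

- **First push:** it reached the stop at about 13 N into the face, and the tool stopped advancing.
- **Release:** the scene picture showed the lever's free end within about half a pixel of its rest position, with the tool clear of the lever.
- **Final hold:** the push into the face read 15.5–15.9 N over the last 0.4 s with the tool still. A picture just before the last small increase in push matched the lever at 0.35 rad, with a gap to the bar.
- **Limits:** the forces I read peaked at about 16 N. It took 13.7 s.
- **Rest of the bench:** in the last top picture the short lever, the bottles, the stopper, the screwdriver and the other loose objects were where they started. The arm hid the collar there, but the last scene picture showed it in place.

**Sideways force:** the hold also has about 4–5 N of upward friction along the blade, from the arm flexing slightly. On the first push this reached about 10 N. I reduced it but did not remove it.

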